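Restock the tin rack, oldest to the front

ROBOT

A 6-joint arm with a two-finger parallel gripper is mounted at the origin on a cart in front of the work surface, level with it; the furniture and walls round the work are solid. World frame = base frame: x ahead of the robot, y to its left, z up, the work surface at z = 0. Lengths are in m, angles in rad, forces in N, time in s.
With the tool pointing down it reaches from about 0.35 to 0.975 m from the base axis. Payload 4.9 kg.
Tool frame: the origin (TCP) lies at the very end of the fingers, on their centre line; the grasp point (between the pads) lies 19 mm behind it (manip.grasp_offset is the distance from the TCP to the grasp point, in m); z points along the fingers, y is the line along which they close (so a half turn about z gives the same grasp; the last joint's range is limited). The gripper opens to 85 mm and grips with 20 to 120 N. Pads are 22 mm wide; open, the fingers measure 114 mm over their backs; the gripper's body (76 mm by 85 mm) begins 54 mm behind the grasp point. The pads swing forward as they close: fully open they stand 13 mm farther back than shut.
Start: joints at [-1.406, 0.053, 1.613, -0, 1.476, -0.119], TCP at [0.175, -0.6, 0.231] pointing down, gripper open.
Joint ranges: [-3.01, 3.01], [-1.01, 2.22], [0.06, 2.58], [-1.02, 4.17], [0.09, 2.62], [-3.14, 3.14]. Speed limits (rad/s): [2.57, 2.57, 3.14, 3.14, 3.14, 3.14].

INTERFACE

Orientations are given as a unit quaternion [w, x, y, z].
In Python, from plant import manip, eyes, job_done, models gives the robot as it stands.
- The arm moves only by the tool servo_tool, never from a script. Its argument "motion" is one flat list of numbers, 5 for each row, row after row: the opening, from -1 (shut) to 1 (fully open), then the shift along the tool's x, y, z normalised to -1 to 1, where 1 is 120 mm, then the turn about the tool's z normalised to -1 to 1, where 1 is 45 degrees. A call has 1 to 5 rows; each row is the pose to reach, as a shift and turn from the pose commanded when the call began, along the tool's axes at that moment; what a row does not reach only later rows make up. A row lasts 1/8 s, in which the tool goes at most 62.5 mm and 10.7 degrees, less where a joint would pass 70% of its speed; a pose out of reach is approached as far as the arm can. A call with a number of a shift or a turn outside -1 to 1 is refused whole. A call with a gripper value outside its range is refused whole. The fingers move at their own pace and stop on an object; the grip force is fixed at half the most. Time passes only in rows, so rows that repeat a pose let the fingers close. It gives the time, the measured TCP pose, the force, the opening and the grip force at its end, in the units of the state.
- manip.state(): the state, without advancing time (a new reading comes with each control period).
- eyes.grab_frame(name): name is "scene" or "top"; returns (picture, depth): 384x512x3 uint8, red, green, blue; 384x512 float32, m along the optical axis (not along the pixel's ray), 0 where there is no reading.
- eyes.camera_params(name): a dict with "fov_y" (degrees; the focal length in pixels is half the picture's height over the tangent of half this angle, whatever the lens; pixels are square), "cx", "cy" (the principal point, pixels), "D" ([k1, k2, p1, p2, k3] as OpenCV has them; the pictures are not rectified), "pose" (4x4, takes a point from camera to world coordinates). Camera axes: x right, y up, looking along -z (the intrinsics and any distortion apply to the point x, -y, -z); pixel columns grow to the right and rows downward; lengths in m; the calibration is good to about 2 mm. A picture is of the moment at which its call begins. camera_params takes no time and is no camera call.
- job_done(): hands the job in; it is judged then, once.
Trained networks look in the newest picture that a camera, given by its name, has taken for a name from the list of things; names that differ only in an ending like _2 or _b are one class to them, and where a whole thing is asked for, a point or a joint stands for the part that bears it (a point fixed in the world has none). Each returns a list of dicts, best first, with "p" (0 to 1); they miss things now and then, are a little off and sometimes report something else, mostly with a low value. They report only what shows in the picture. A call takes as long as a camera call. They do not tell look-alikes from the thing itself.
- models.regions_of(camera, label): "mask" (384x512 bool, what is visible of it) and "pixel" ([column, row] in pixels, amid what is visible of it).
The state is a dict: "time": time; "joint_pos": joint angles; "joint_vel": joint speeds; "joint_efforts": joint torques, N m; "tool_pos": TCP position; "tool_rot": TCP orientation; "contact_force": force on the tool from outside, world axes, zero at the start; "ft_torque": the same for the moment, N m; "gripper_width": opening from 0.0 (shut) to 1.0 (fully open); "grasp_force": force on a finger pad.
Only numpy, scipy, OpenCV 4.12 (cv2) and the standard library are available. Lean on these libraries where they do the work, as an engineer would, in place of code of your own. Each camera call takes 0.05 s, during which the arm holds its last target. There are 200 camera calls.

TASK

One row of the wooden rack holds a single tin at the back, and a new tin of the same kind stands on the worktop beside the rack. Bring the tin in the rack forward in its row until it stands up against the front lip, then stand the new tin behind it in the same row, at the back under the top board. Set the tins down upright without dropping them, and leave the spice tin, the salt shaker and the pepper mill where they are.

Things in the scene. Friction and masses are not known exactly. Their poses are not given: they have to be found in the camera images.
- rack: fixed rack of pale wood, 250 deep (x) x 270 wide (y) x 218 mm tall. Origin: centre of its footprint, on the worktop; x points from its front to its back, y to its left, z up. Floor board's top is 12 mm above the worktop. Two rows run front to back, centred at y = +60 and -60 mm; between them a divider 8 mm thick, outside them side rails 9 mm thick, all 22 mm tall
- rack_lip (a point): middle of the inner face of the rack's front lip, at its top edge (rack x = -115 mm, y = 0, 26 mm above the worktop); axes as the rack's. The lip is 10 mm thick and runs the full width; a 57 mm tin that touches it has its axis at rack x = -86 mm
- rack_hood (a point): middle of the front lower edge of the rack's top board (rack x = 50 mm, y = 0, 200 mm above the worktop); axes as the rack's. The board is 18 mm thick and reaches back to the full-height back panel, inner face at rack x = 113 mm. Sides are open but for small brackets under the board's ends. Tins under it need a tool tilted 25 to 45 degrees, coming from the front and above
- old_tin_center (a point): printed food tin, upright cylinder, 57 mm across, 72 mm tall; this point is its centre, 36 mm above its underside; z along its axis, up (its yaw means nothing). The older stock: it stands at the back of one of the rows of the rack (either one), its axis at about x = 65 mm of the rack. 0.13 to 0.25 kg
- new_tin_center (a point): printed food tin, upright cylinder, 57 mm across, 72 mm tall; this point is its centre, 36 mm above its underside; z along its axis, up (its yaw means nothing). The new stock, same kind as the older tin: it stands alone on the worktop in front of and to the left or right of the rack. 0.13 to 0.25 kg
- old_tin: the older tin itself, the same tin as old_tin_center; origin at the centre of its underside
- new_tin: the new tin itself, the same tin as new_tin_center; origin at the centre of its underside
- spice_tin_center (a point): dark round spice tin with a black lid, 69 mm across, 70 mm tall, at the back of the other row; this point is its centre. To be left alone
- salt_shaker_center (a point): clear salt shaker with a grey top, 44 mm across, 90 mm tall, standing on the worktop on the other side of the rack from the new tin; this point is its centre. To be left alone
- pepper_mill_center (a point): brown wooden pepper mill, 58 mm across, 150 mm tall, on the worktop to the right of the rack; this point is half-way up. To be left alone
Not all that is in view belongs to the job. What is shaped like the new_tin but orange is not meant. Leave any purple look-alike of the old_tin alone.

How it is judged:
On the way, in this order (a step that is already met when the one before it is completed fails the run):
1. the older tin stands at the front of its row, within 25 mm of the front lip (x of old_tin_center in the frame of rack between -0.11 and -0.061 m and angle between old_tin_center's own z axis and vertical below 0.12 rad and z of old_tin_center in the frame of rack between 0.04 and 0.056 m and (y of old_tin_center in the frame of rack between 0.03 and 0.1 m or y of old_tin_center in the frame of rack between -0.1 and -0.03 m)), for 0.2 s.
2. the new tin stands behind it at the back of the same row (x of old_tin_center in the frame of rack between -0.11 and -0.061 m and angle between each of old_tin_center, new_tin_center's own z axis and vertical below 0.12 rad and z of old_tin_center in the frame of rack between 0.04 and 0.056 m and x of new_tin_center in the frame of rack between 0.035 and 0.1 m and z of new_tin_center in the frame of rack between 0.04 and 0.056 m and ((y of old_tin_center in the frame of rack between 0.03 and 0.1 m and y of new_tin_center in the frame of rack between 0.03 and 0.1 m) or (y of old_tin_center in the frame of rack between -0.1 and -0.03 m and y of new_tin_center in the frame of rack between -0.1 and -0.03 m))), for 0.2 s.
At the end, for the whole second after the job is handed in: Both tins stand upright on the rack floor in one row, axes within 30 mm of its middle line, released and at rest: the older within 25 mm of the front lip, the new one behind it under the top board, its axis 35 to 100 mm behind the middle of the rack (all of step 2 and linear speed of each of old_tin, new_tin below 0.03 m/s and contact force between the fingers and old_tin below 0.05 N and contact force between the fingers and new_tin below 0.05 N); the robot touches nothing.
It fails at once if one of the two tins is tipped over (more than about 35 degrees) (angle between any of old_tin_center, new_tin_center's own z axis and vertical above 0.6 rad).
It fails at once if one of the two tins is dropped or thrown: it moves faster than 0.6 m/s while no finger touches it ((contact force between the fingers and old_tin below 0.05 N and linear speed of old_tin above 0.6 m/s) or (contact force between the fingers and new_tin below 0.05 N and linear speed of new_tin above 0.6 m/s)).
It fails at once if the spice tin, the salt shaker or the pepper mill is shifted by more than 30 mm or knocked over (distance of any of spice_tin_center, salt_shaker_center, pepper_mill_center from where it was at the start of the episode above 0.03 m).
It also fails if it takes over 58 s, if anything falls off the work surface, if the arm or the gripper's body presses on something with over 40 N, if the wrist force passes 120 N, or if a joint passes its speed limit or range.

## Working session

There is one attempt and no reset: what is moved stays moved. The work goes in short steps, Python scripts to look and compute and a tool call to move; the robot and the scene stay as the last step left them, time stands still between calls to the robot, and variables do not carry over. Pictures are saved under pics/ and viewed, at most 10 in all, crops included, and the job is handed in when it is done.

Besides the shell and the picture viewer there is one more tool, called after "Emit:" as name(argument=value, ...) on one line, values as JSON. servo_tool: Moves the arm, as the interface text tells. Its arguments: {"type":"object","properties":{"motion":{"type":"array","items":{"type":"number","minimum":-1,"maximum":1}}},"required":["motion"]}

```bash
mkdir -p pics; ls; cat > h.py <<'E'
import numpy as np, cv2
from plant import manip, eyes, job_done, models
from scipy.spatial.transform import Rotation as R
def KD(n):
    p=eyes.camera_params(n); f=192/np.tan(np.radians(p["fov_y"])/2)
    return np.array([[f,0,p["cx"]],[0,f,p["cy"]],[0,0,1]]),np.array(p["D"],float),np.array(p["pose"])
def cloud(n,depth,mask):
    K,D,T=KD(n); v,u=np.nonzero(mask&(depth>0)); d=depth[v,u]
    q=cv2.undistortPoints(np.stack([u,v],1).astype(np.float64)[:,None],K,D)[:,0]
    P=np.stack([q[:,0]*d,-q[:,1]*d,-d],1); return P@T[:3,:3].T+T[:3,3]
E
python3 - <<'E'
from h import *
pic={}
for n in("scene","top"):
    im,d=eyes.grab_frame(n); pic[n]=im
    vis=im[:,:,::-1].copy(); print(n,KD(n)[2][:3,3].round(3))
    for l in("old_tin","new_tin","rack","spice_tin_center","salt_shaker_center","pepper_mill_center"):
        for r in models.regions_of(n,l)[:4]:
            P=cloud(n,d,r["mask"]); 
            if len(P)<5: continue
            print(l,round(r["p"],2),np.round(r["pixel"]),len(P),"lo",np.percentile(P,3,0).round(3),"hi",np.percentile(P,97,0).round(3))
    cv2.imwrite(f"pics/{n}0.png",vis)
s=manip.state();print(s["tool_pos"],s["tool_rot"],s["time"])
E
```

```text
pics
scene [-0.216 -0.741  1.159]
old_tin 0.87 [278. 198.] 345 lo [ 0.594 -0.077  0.017] hi [ 0.647 -0.026  0.085]
old_tin 0.56 [294. 230.] 183 lo [ 0.522 -0.223  0.062] hi [ 0.575 -0.177  0.074]
new_tin 0.41 [310. 273.] 82 lo [ 0.459 -0.35   0.005] hi [ 0.479 -0.316  0.047]
rack 0.94 [278. 177.] 3548 lo [ 0.571 -0.13   0.008] hi [0.693 0.133 0.221]
rack 0.17 [313. 274.] 98 lo [ 0.459 -0.35  -0.   ] hi [ 0.48  -0.31   0.047]
spice_tin_center 0.6 [260. 181.] 376 lo [0.61  0.038 0.017] hi [0.668 0.095 0.084]
spice_tin_center 0.34 [279. 180.] 3547 lo [ 0.571 -0.13   0.008] hi [0.692 0.134 0.221]
pepper_mill_center 0.83 [369. 248.] 519 lo [ 0.622 -0.432  0.009] hi [ 0.658 -0.385  0.142]
top [ 0.396 -0.055  1.166]
old_tin 0.51 [261. 175.] 296 lo [ 0.592 -0.075  0.015] hi [ 0.633 -0.024  0.086]
new_tin 0.85 [386. 209.] 439 lo [ 0.486 -0.453  0.001] hi [ 0.539 -0.399  0.074]
new_tin 0.76 [334. 253.] 364 lo [ 0.363 -0.293  0.016] hi [ 0.412 -0.242  0.073]
new_tin 0.62 [354. 220.] 376 lo [ 0.459 -0.35   0.018] hi [ 0.509 -0.297  0.074]
new_tin 0.38 [242. 187.] 8202 lo [ 0.448 -0.115  0.008] hi [0.684 0.141 0.221]
rack 0.89 [241. 187.] 7985 lo [ 0.451 -0.114  0.009] hi [0.683 0.141 0.221]
spice_tin_center 0.76 [221. 172.] 317 lo [0.607 0.042 0.03 ] hi [0.648 0.101 0.085]
salt_shaker_center 0.64 [129. 234.] 259 lo [ 0.421  0.332 -0.001] hi [0.462 0.38  0.09 ]
salt_shaker_center 0.42 [260. 177.] 257 lo [ 0.592 -0.072  0.044] hi [ 0.633 -0.024  0.086]
pepper_mill_center 0.67 [380. 166.] 516 lo [ 0.62  -0.429  0.004] hi [ 0.665 -0.381  0.143]
pepper_mill_center 0.45 [241. 186.] 7926 lo [ 0.45  -0.113  0.009] hi [0.682 0.139 0.221]
[ 0.17499573 -0.60000301  0.23135212] [ 4.72117000e-05  9.89952805e-01  1.41398170e-01 -8.53079591e-06] 0.7
```

```bash
python3 -c "
import cv2,numpy as np
cv2.imwrite('pics/both.png',cv2.resize(np.vstack([cv2.imread('pics/scene0.png'),cv2.imread('pics/top0.png')]),(400,600)))"
```

```text
(no output)
```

View pics/scene0.png

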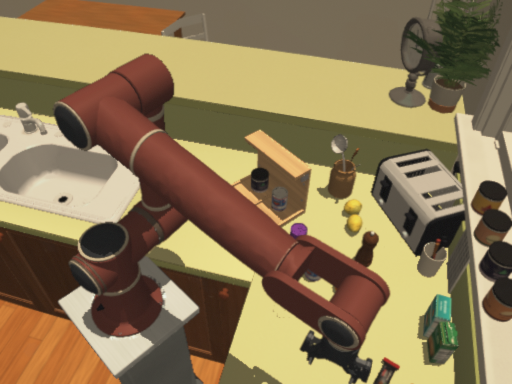

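View pics/top0.png

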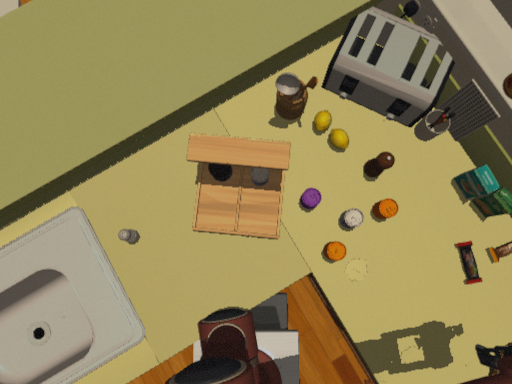

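In the top view the candidates are: purple tin at (311,198), a look-alike to leave alone. White/grey tin at (353,218), which fits a printed tin. Orange tins at (386,209) and (335,251), not meant. The old tin is in the right row at (260,176), the spice tin in the left row at (221,172). I'll confirm in one crop and fit the poses.

```bash
python3 - <<'E'
from h import *
from scipy.optimize import least_squares
im,d=eyes.grab_frame("top")
c=im[130:270,180:410,::-1]; cv2.imwrite("pics/crop.png",cv2.resize(c,None,fx=3.4,fy=3.4,interpolation=cv2.INTER_CUBIC))
P=cloud("top",d,np.ones(d.shape,bool)); 
def near(x0,x1,y0,y1,z0,z1): return P[(P[:,0]>x0)&(P[:,0]<x1)&(P[:,1]>y0)&(P[:,1]<y1)&(P[:,2]>z0)&(P[:,2]<z1)]
b=near(.5,.8,-.2,.2,.211,.226); r=cv2.minAreaRect((b[:,:2]*1000).astype(np.float32)); print("hood rect",r,b[:,2].mean(),cv2.boxPoints(r).round(0).tolist())
b=near(.4,.75,-.2,.2,.005,.03); r=cv2.minAreaRect((b[:,:2]*1000).astype(np.float32)); print("low rect",r,cv2.boxPoints(r).round(0).tolist())
t=near(.43,.54,-.37,-.28,.064,.08); print("new top",t.mean(0),(t.min(0)+t.max(0))/2,t.max(0)-t.min(0))
for nm,y in(("purple",(.5,.6,-.24,-.16)),("or1",(.34,.43,-.31,-.23)),("or2",(.47,.56,-.47,-.38))):
    t=near(*y,.064,.08); print(nm,(t.min(0)+t.max(0))/2)
im2,d2=eyes.grab_frame("scene")
Q=np.vstack([P,cloud("scene",d2,np.ones(d2.shape,bool))])
t=Q[(Q[:,0]>.57)&(Q[:,0]<.67)&(Q[:,1]>-.1)&(Q[:,1]<-.0)&(Q[:,2]>.03)&(Q[:,2]<.09)]
def f(p):
    q=np.hypot(t[:,0]-p[0],t[:,1]-p[1])-.0285; return np.maximum(q,0)+np.where((t[:,2]<.075),np.minimum(q,0),0)
print("old",least_squares(f,[.63,-.05],loss="soft_l1",f_scale=.003).x,t[:,2].max())
# scene obstacles: heights beyond rack
for x in np.arange(.7,1.1,.1):
    q=Q[(abs(Q[:,0]-x)<.05)&(abs(Q[:,1])<.15)]; print(round(x,1),len(q),q[:,2].max().round(3) if len(q) else "")
E
```

```text
hood rect ((705.7606201171875, 32.02027893066406), (333.0091857910156, 177.1540985107422), 83.84066772460938) 0.21830980181236176 [[600.0, -124.0], [776.0, -143.0], [812.0, 188.0], [636.0, 207.0]]
low rect ((570.805908203125, -0.020721435546875), (339.22808837890625, 397.402099609375), 0.06203027814626694) [[401.0, 198.0], [401.0, -199.0], [741.0, -199.0], [740.0, 199.0]]
new top [ 0.48513643 -0.32500278  0.06951807] [ 0.48447722 -0.32430793  0.0718572 ] [0.05364719 0.05704577 0.01536536]
purple [ 0.54854209 -0.20224339  0.07061054]
or1 [ 0.3885646  -0.26916952  0.07054725]
or2 [ 0.51284353 -0.4268743   0.07037244]
old [ 0.62259263 -0.04911397] 0.08877024821023305
0.7 3784 0.225
0.8 6352 0.27
0.9 9162 0.27
1.0 6276 0.271
1.1 1171 0.57
```

View pics/crop.png

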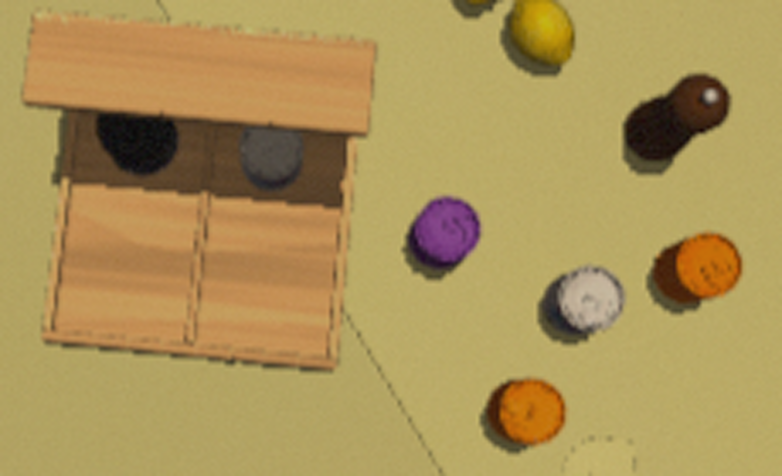

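The crop shows the white/grey tin at (353,218) as the only non-orange, non-purple one outside the rack, so it is the new tin. The grey tin at (260,176) in the right row is the old one. The next step is a clean rack fit.

```bash
python3 - <<'E'
from h import *
im,d=eyes.grab_frame("top")
m=models.regions_of("top","rack")[0]["mask"]; P=cloud("top",d,m)
h=P[abs(P[:,2]-.2185)<.006]; r=cv2.minAreaRect((h[:,:2]*1000).astype(np.float32)); print(r)
def fit(th):
    c,s=np.cos(th),np.sin(th); x=h[:,0]*c+h[:,1]*s; y=-h[:,0]*s+h[:,1]*c
    a=np.percentile(x,[1,99]);b=np.percentile(y,[1,99]); return np.ptp(a)*np.ptp(b),a,b
g=np.radians(np.arange(-15,15,.25)); th=g[np.argmin([fit(t)[0] for t in g])]
_,a,b=fit(th);print("yaw",np.degrees(th),a,b,np.ptp(a),np.ptp(b))
c,s=np.cos(th),np.sin(th)
L=P[(P[:,2]>.022)&(P[:,2]<.035)]; xl=L[:,0]*c+L[:,1]*s; print("lip/rail low x",np.percentile(xl,[0.5,1,2,3]))
yl=-L[:,0]*s+L[:,1]*c; print("low y",np.percentile(yl,[.5,1,2,98,99,99.5]))
F=P[(P[:,2]>.006)&(P[:,2]<.03)];print("floor/all low x",np.percentile(F[:,0]*c+F[:,1]*s,[.5,1,2]))
o=np.array([.6226,-.0491]);print("old",o[0]*c+o[1]*s,-o[0]*s+o[1]*c)
E
```

```text
((652.286376953125, 5.975830078125), (269.6523132324219, 76.0660629272461), 83.82518005371094)
yaw -6.5 [0.61019277 0.6833101 ] [-0.052051    0.21088201] 0.0731173293200279 0.2629330049475561
lip/rail low x [0.43494626 0.43508568 0.43531178 0.43550031]
low y [-0.055335   -0.05446148 -0.05418488  0.21202229  0.21304704  0.21323607]
floor/all low x [0.43539101 0.43618274 0.43812451]
old 0.6241561151402476 0.021695942778178295
```

Emit:
servo_tool(motion=[1,0,0,-0.5,0,1,0,0,-1,0,1,0,0,-1,0])

```text
time: 1.27
tool_pos: [0.1754, -0.6022, 0.3596]
tool_rot: [0.007, 0.99, 0.141, 0.0]
contact_force: [0.5, -0.7, 0.7]
gripper_width: 1.002
grasp_force: 0.0
```

Rack: yaw −6.4°, origin ≈ (0.565, 0.015). The old tin sits at rack (0.064, −0.057), which is consistent with the description. I'm moving to the rack's azimuth, high up.

Emit:
servo_tool(motion=[1,0.5,-0.4,0,0.2,1,1,-0.81,0,0.5,1,1,-0.81,0,0.5])

```text
time: 1.65
tool_pos: [0.2642, -0.4708, 0.3507]
tool_rot: [-0.0, 0.999, -0.055, 0.0]
contact_force: [-0.2, -0.3, 0.1]
gripper_width: 0.998
grasp_force: 0.0
```

```bash
cat > s.py <<'E'
from h import *
import sys
YAW=np.radians(-6.4); RK=R.from_euler("z",YAW); O=RK.apply([.56,.079,0])
def st():
    s=manip.state(); q=np.array(s["tool_rot"]); T=R.from_quat(q[[1,2,3,0]]); p=np.array(s["tool_pos"]); return s,p,T
def to(target_rack=None,world=None):
    s,p,T=st(); g=O+RK.apply(target_rack) if world is None else np.array(world)
    return T.inv().apply(g-p)/.12
if __name__=="__main__":
    s,p,T=st(); print("t",round(s["time"],2),"rackpos",RK.inv().apply(p-O).round(4),"world",p.round(4),"q",np.round(s["joint_pos"],3))
    M=RK.inv().as_matrix()@T.as_matrix(); print("axes in rack (cols x y z)\n",M.round(3), "F",np.round(s["contact_force"],1),s["gripper_width"],s["grasp_force"])
    for a in sys.argv[1:]:
        v=[float(x) for x in a[1:].split(",")]; print(a,"->",to(v).round(3) if a[0]=="r" else to(world=v).round(3))
E
python3 s.py r-0.02,-0.06,0.4
```

```text
t 1.65 rackpos [-0.2449 -0.5174  0.3507] world [ 0.2642 -0.4708  0.3507] q [-1.197 -0.193  1.651  0.     1.684  0.483]
axes in rack (cols x y z)
 [[ 1.     0.002  0.   ]
 [ 0.002 -1.     0.001]
 [ 0.    -0.001 -1.   ]] F [-0.2 -0.3  0.1] 0.997609223186118 0.0
r-0.02,-0.06,0.4 -> [ 1.883 -3.808 -0.408]
```

Emit:
servo_tool(motion=[1,0.25,-0.45,-0.2,0,1,0.5,-0.9,-0.4,0,1,0.5,-1,-0.6,0])

```text
time: 2.02
tool_pos: [0.3369, -0.3578, 0.4231]
tool_rot: [-0.001, 0.999, -0.053, -0.0]
contact_force: [-0.3, -0.7, -0.4]
gripper_width: 1.0
grasp_force: 0.0
```

Emit:
servo_tool(motion=[1,0.25,-0.45,-0.2,0,1,0.5,-0.9,-0.4,0,1,0.5,-1,-0.6,0])

```text
time: 2.4
tool_pos: [0.4095, -0.2451, 0.4949]
tool_rot: [-0.001, 0.999, -0.053, -0.001]
contact_force: [-0.2, 0.1, 0.1]
gripper_width: 0.998
grasp_force: 0.0
```

Emit:
servo_tool(motion=[1,0.25,-0.45,-0.2,0,1,0.5,-0.9,-0.4,0,1,0.5,-1,-0.6,0])

```text
time: 2.78
tool_pos: [0.4823, -0.1324, 0.5663]
tool_rot: [-0.001, 0.999, -0.053, -0.001]
contact_force: [-0.9, 0.3, -0.2]
gripper_width: 1.0
grasp_force: 0.0
```

Emit:
servo_tool(motion=[1,0,-0.4,-0.5,0,1,0,-0.8,-1,0,1,0,-0.8,-1,0])

```text
time: 3.15
tool_pos: [0.4912, -0.0375, 0.6902]
tool_rot: [0.0, 0.999, -0.053, 0.002]
contact_force: [-0.8, 0.1, -0.2]
gripper_width: 1.005
grasp_force: 0.0
```

Emit:
servo_tool(motion=[1,0,0,-0.5,0,1,0,0,-1,0,1,0,0,-1,0])

```text
time: 3.52
tool_pos: [0.4905, -0.039, 0.8126]
tool_rot: [0.001, 0.999, -0.054, 0.005]
contact_force: [-0.4, 0.2, -0.0]
gripper_width: 0.997
grasp_force: 0.0
```

```bash
python3 s.py r-0.02,-0.06,0.4
```

```text
t 3.52 rackpos [-0.0682 -0.0631  0.8126] world [ 0.4905 -0.039   0.8126] q [-0.231  0.094  0.552  0.     2.485  1.449]
axes in rack (cols x y z)
 [[ 1.     0.003  0.011]
 [ 0.003 -1.    -0.001]
 [ 0.011  0.001 -1.   ]] F [-0.4  0.2 -0. ] 0.996700499611545 0.0
r-0.02,-0.06,0.4 -> [ 0.364 -0.029  3.443]
```

Emit:
servo_tool(motion=[1,0,0,-0.5,0,1,0,0,-1,0,1,0,0,-1,0])

```text
time: 3.9
tool_pos: [0.5235, -0.0434, 0.8722]
tool_rot: [0.009, 0.997, -0.054, 0.046]
contact_force: [0.7, 0.3, -0.1]
gripper_width: 1.001
grasp_force: 0.0
```

Emit:
servo_tool(motion=[1,0,0,-0.5,0,1,0,0,-1,0,1,0,0,-1,0])

```text
time: 4.28
tool_pos: [0.4787, -0.0365, 0.9083]
tool_rot: [0.015, 0.995, -0.054, 0.082]
contact_force: [-0.8, -0.1, -0.3]
gripper_width: 0.994
grasp_force: 0.0
```

```bash
python3 s.py r-0.02,-0.06,0.4
```

```text
t 4.28 rackpos [-0.0802 -0.0619  0.9083] world [ 0.4787 -0.0365  0.9083] q [-2.310e-01  3.000e-01  5.500e-02 -1.000e-03  2.619e+00  1.448e+00]
axes in rack (cols x y z)
 [[ 0.986  0.001  0.165]
 [ 0.005 -1.    -0.02 ]
 [ 0.165  0.021 -0.986]] F [-0.8 -0.1 -0.3] 0.9942443955022118 0.0
r-0.02,-0.06,0.4 -> [-0.204 -0.103  4.259]
```

Going out of reach tilts the tool. With joint 5 at its limit, moving back toward the base should tilt it further.

Emit:
servo_tool(motion=[1,-0.4,0,0.3,0,1,-0.8,0,0.4,0,1,-1,0,0.4,0])

```text
time: 4.65
tool_pos: [0.3706, -0.0261, 0.8384]
tool_rot: [0.015, 0.995, -0.054, 0.08]
contact_force: [-0.3, 0.1, 1.0]
gripper_width: 1.003
grasp_force: 0.0
```

```bash
python3 s.py
```

```text
t 4.65 rackpos [-0.1888 -0.0636  0.8384] world [ 0.3706 -0.0261  0.8384] q [-0.277 -0.22   0.794  0.01   2.405  1.411]
axes in rack (cols x y z)
 [[ 0.987  0.001  0.161]
 [ 0.005 -1.    -0.02 ]
 [ 0.16   0.02  -0.987]] F [-0.3  0.1  1. ] 1.002509356039775 0.0
```

Emit:
servo_tool(motion=[1,-0.3,0,-0.5,0,1,-0.6,0,-0.9,0,1,-0.6,0,-0.9,0])

```text
time: 5.03
tool_pos: [0.28, -0.0125, 0.9287]
tool_rot: [0.018, 0.994, -0.054, 0.093]
contact_force: [-0.8, 1.2, 0.7]
gripper_width: 1.001
grasp_force: 0.0
```

Emit:
servo_tool(motion=[1,-0.3,0,-0.3,0,1,-0.6,0,-0.3,0,1,-0.8,0,-0.3,0])

```text
time: 5.4
tool_pos: [0.1992, 0.0006, 0.9136]
tool_rot: [0.025, 0.993, -0.054, 0.103]
contact_force: [-0.5, 0.2, 0.0]
gripper_width: 1.002
grasp_force: 0.0
```

```bash
python3 s.py
```

```text
t 5.4 rackpos [-0.3621 -0.0562  0.9136] world [1.992e-01 6.000e-04 9.136e-01] q [-0.419 -0.371  0.682  0.053  2.619  1.31 ]
axes in rack (cols x y z)
 [[ 0.978 -0.002  0.207]
 [ 0.006 -0.999 -0.038]
 [ 0.207  0.038 -0.978]] F [-0.5  0.2  0. ] 1.0016837612573102 0.0
```

Emit:
servo_tool(motion=[1,0,0,-0.5,0,1,0,0,-1,0,1,0,0,-1,0])

```text
time: 5.78
tool_pos: [0.2076, 0.0121, 0.9452]
tool_rot: [0.036, 0.989, -0.054, 0.132]
contact_force: [-0.2, -0.5, -0.6]
gripper_width: 1.0
grasp_force: 0.0
```

Emit:
servo_tool(motion=[1,0,0,-0.5,0,1,0,0,-1,0,1,0,0,-1,0])

```text
time: 6.15
tool_pos: [0.2031, 0.0261, 0.9694]
tool_rot: [0.045, 0.984, -0.054, 0.161]
contact_force: [0.1, -0.3, 0.0]
gripper_width: 1.006
grasp_force: 0.0
```

```bash
python3 s.py
```

```text
t 6.15 rackpos [-0.3611 -0.0304  0.9694] world [0.2031 0.0261 0.9694] q [-0.164 -0.243  0.431 -0.11   2.619  1.413]
axes in rack (cols x y z)
 [[ 0.947 -0.01   0.322]
 [ 0.013 -0.997 -0.072]
 [ 0.322  0.072 -0.944]] F [ 0.1 -0.3  0. ] 1.006203997212742 0.0
```

Emit:
servo_tool(motion=[1,-0.3,-0.3,-0.5,0,1,-0.3,-0.6,-1,0,1,-0.3,-0.6,-1,0])

```text
time: 6.52
tool_pos: [0.1696, 0.093, 0.9821]
tool_rot: [0.046, 0.98, -0.054, 0.187]
contact_force: [0.3, -0.3, 0.6]
gripper_width: 1.001
grasp_force: 0.0
```

```bash
python3 s.py
```

```text
t 6.53 rackpos [-0.4018  0.0323  0.9821] world [0.1696 0.093  0.9821] q [ 0.515 -0.188  0.363 -0.583  2.619  1.639]
axes in rack (cols x y z)
 [[ 0.928 -0.012  0.372]
 [ 0.015 -0.997 -0.07 ]
 [ 0.372  0.071 -0.926]] F [ 0.3 -0.3  0.6] 1.0008218025107192 0.0
```

Emit:
servo_tool(motion=[1,-0.3,-0.3,-0.5,0,1,-0.3,-0.5,-1,0,1,-0.3,-0.5,-1,0])

```text
time: 6.9
tool_pos: [0.1335, 0.1535, 0.9955]
tool_rot: [0.041, 0.973, -0.049, 0.22]
contact_force: [0.4, -0.1, 0.2]
gripper_width: 0.999
grasp_force: 0.0
```

```bash
python3 s.py
```

```text
t 6.9 rackpos [-0.4445  0.0884  0.9955] world [0.1335 0.1535 0.9955] q [ 1.07  -0.078  0.253 -1.002  2.619  1.777]
axes in rack (cols x y z)
 [[ 0.902 -0.001  0.432]
 [ 0.024 -0.998 -0.054]
 [ 0.432  0.059 -0.9  ]] F [ 0.4 -0.1  0.2] 0.9993353582638442 0.0
```

Emit:
servo_tool(motion=[1,0.1,0.3,-0.4,0,1,0.1,0.6,-0.7,0,1,0.1,0.6,-0.7,0])

```text
time: 7.28
tool_pos: [0.121, 0.0777, 1.0225]
tool_rot: [0.036, 0.967, -0.05, 0.246]
contact_force: [-0.9, -1.0, -0.5]
gripper_width: 1.002
grasp_force: 0.0
```

```bash
python3 s.py
```

```text
t 7.28 rackpos [-0.4484  0.0117  1.0225] world [0.121  0.0777 1.0225] q [ 0.888 -0.109  0.149 -1.024  2.619  1.547]
axes in rack (cols x y z)
 [[ 0.877 -0.002  0.48 ]
 [ 0.02  -0.999 -0.041]
 [ 0.479  0.046 -0.876]] F [-0.9 -1.  -0.5] 1.0017920704776844 0.0
```

```bash
python3 s.py r-0.025,-0.052,0.24 w0.4845,-0.3243,0.3
```

```text
t 7.28 rackpos [-0.4484  0.0117  1.0225] world [0.121  0.0777 1.0225] q [ 0.888 -0.109  0.149 -1.024  2.619  1.547]
axes in rack (cols x y z)
 [[ 0.877 -0.002  0.48 ]
 [ 0.02  -0.999 -0.041]
 [ 0.479  0.046 -0.876]] F [-0.9 -1.  -0.5] 1.0017920704776844 0.0
r-0.025,-0.052,0.24 -> [-0.041  0.223  7.43 ]
w0.4845,-0.3243,0.3 -> [0.023 2.704 7.024]
```

Emit:
servo_tool(motion=[1,0,0,0.4,0,1,0,0,0.9,0,1,0,0,1,0])

```text
time: 7.65
tool_pos: [0.181, 0.0687, 0.9134]
tool_rot: [0.038, 0.968, -0.049, 0.243]
contact_force: [-0.0, -0.6, 0.9]
gripper_width: 1.0
grasp_force: 0.0
```

Emit:
servo_tool(motion=[1,0,0.1,0.5,0,1,0,0.2,1,0,1,0,0.2,1,0])

```text
time: 8.02
tool_pos: [0.2367, 0.0302, 0.8057]
tool_rot: [0.038, 0.969, -0.053, 0.238]
contact_force: [0.4, -0.3, 0.7]
gripper_width: 1.001
grasp_force: 0.0
```

```bash
python3 s.py r-0.025,-0.052,0.24
```

```text
t 8.03 rackpos [-0.3281 -0.0226  0.8057] world [0.2367 0.0302 0.8057] q [-0.155 -0.706  1.204 -0.034  2.157  1.5  ]
axes in rack (cols x y z)
 [[ 0.885 -0.01   0.466]
 [ 0.014 -0.999 -0.048]
 [ 0.466  0.049 -0.883]] F [ 0.4 -0.3  0.7] 1.0006818326617055 0.0
r-0.025,-0.052,0.24 -> [ 0.033 -0.013  5.354]
```

Emit:
servo_tool(motion=[1,0,0,0.5,0,1,0,0,1,0,1,0,0,1,0])

```text
time: 8.4
tool_pos: [0.2915, 0.022, 0.7016]
tool_rot: [0.037, 0.969, -0.047, 0.239]
contact_force: [0.3, -0.4, 0.1]
gripper_width: 0.997
grasp_force: 0.0
```

Emit:
servo_tool(motion=[1,0,0,0.5,0,1,0,0,1,0,1,0,0,1,0])

```text
time: 8.78
tool_pos: [0.3461, 0.0105, 0.5998]
tool_rot: [0.037, 0.969, -0.047, 0.242]
contact_force: [0.5, -0.6, 0.5]
gripper_width: 1.002
grasp_force: 0.0
```

Emit:
servo_tool(motion=[1,0,0,0.5,0,1,0,0,1,0,1,0,0,1,0])

```text
time: 9.15
tool_pos: [0.402, -0.0013, 0.4967]
tool_rot: [0.038, 0.968, -0.048, 0.243]
contact_force: [0.2, 0.3, 0.2]
gripper_width: 1.0
grasp_force: 0.0
```

Emit:
servo_tool(motion=[1,0,0,0.5,0,1,0,0,1,0,1,0,0,1,0])

```text
time: 9.52
tool_pos: [0.4587, -0.0133, 0.3932]
tool_rot: [0.038, 0.968, -0.048, 0.244]
contact_force: [-1.1, -0.7, 0.3]
gripper_width: 1.0
grasp_force: 0.0
```

Emit:
servo_tool(motion=[1,0,0,0.5,0,1,0,0,1,0,1,0,0,1,0])

```text
time: 9.9
tool_pos: [0.5159, -0.0252, 0.2885]
tool_rot: [0.038, 0.968, -0.048, 0.245]
contact_force: [0.2, 0.9, 0.6]
gripper_width: 1.006
grasp_force: 0.0
```

```bash
python3 s.py r0.071,-0.058,0.045; python3 - <<'E'
from h import *
im,d=eyes.grab_frame("scene"); cv2.imwrite("pics/s1.png",cv2.resize(im[110:300,130:400,::-1],None,fx=2.8,fy=2.8,interpolation=cv2.INTER_CUBIC))
E
```

```text
t 9.9 rackpos [-0.0445 -0.0466  0.2885] world [ 0.5159 -0.0252  0.2885] q [-0.189 -0.59   2.1   -0.008  1.131  1.482]
axes in rack (cols x y z)
 [[ 0.879 -0.     0.478]
 [ 0.024 -0.999 -0.044]
 [ 0.477  0.05  -0.877]] F [0.2 0.9 0.6] 1.0060832313447785 0.0
r0.071,-0.058,0.045 -> [-0.125 -0.006  2.245]
```

View pics/s1.png

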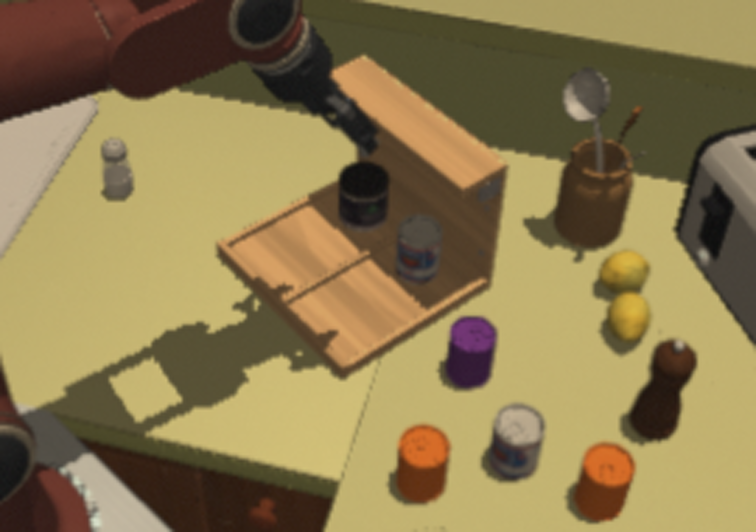

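The crop shows the old tin at (418,247), the new tin at (517,440) and the gripper tilted in front of the hood, with clear space. Approaching along the tool axis.

Emit:
servo_tool(motion=[1,-0.12,0,0.3,0,1,-0.12,0,0.6,0,1,-0.12,0,0.9,0,1,-0.12,0,1,0])

```text
time: 10.45
tool_pos: [0.5614, -0.0363, 0.179]
tool_rot: [0.038, 0.967, -0.048, 0.248]
contact_force: [0.3, 1.1, 0.2]
gripper_width: 1.001
grasp_force: 0.0
```

Emit:
servo_tool(motion=[1,0,0,0.3,0,1,0,0,0.5,0,1,0,0,0.7,0,1,0,0,0.8,0,1,0,0,0.8,0])

```text
time: 11.08
tool_pos: [0.605, -0.0454, 0.0917]
tool_rot: [0.038, 0.967, -0.048, 0.246]
contact_force: [-0.1, -0.0, -0.1]
gripper_width: 0.998
grasp_force: 0.0
```

```bash
python3 s.py r0.071,-0.058,0.045; python3 - <<'E'
from h import *
im,d=eyes.grab_frame("scene"); cv2.imwrite("pics/s2.png",cv2.resize(im[130:250,200:360,::-1],None,fx=4,fy=4,interpolation=cv2.INTER_CUBIC))
E
```

```text
t 11.07 rackpos [ 0.0463 -0.0567  0.0917] world [ 0.605  -0.0454  0.0917] q [-0.196 -0.136  2.104 -0.006  0.672  1.479]
axes in rack (cols x y z)
 [[ 0.877 -0.001  0.48 ]
 [ 0.023 -0.999 -0.044]
 [ 0.479  0.05  -0.876]] F [-0.1 -0.  -0.1] 0.9983801340726479 0.0
r0.071,-0.058,0.045 -> [-0.006 -0.009  0.44 ]
```

View pics/s2.png

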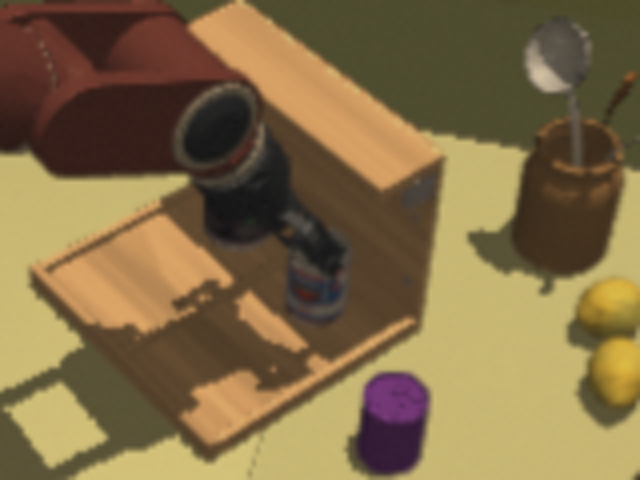

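The gripper straddles the tin at crop (318,280) and looks centred. Going down the rest and closing.

Emit:
servo_tool(motion=[1,0,0,0.2,0,1,0,0,0.4,0,1,0,0,0.43,0,-0.4,0,0,0.43,0,-1,0,0,0.43,0])

```text
time: 11.75
tool_pos: [0.6292, -0.0502, 0.047]
tool_rot: [0.038, 0.967, -0.049, 0.247]
contact_force: [-0.7, 0.3, -0.2]
gripper_width: 0.657
grasp_force: 63.0
```

Emit:
servo_tool(motion=[-1,0,0,0,0,-1,0,0,0,0,-1,0,0,0,0])

```text
time: 12.12
tool_pos: [0.6293, -0.0503, 0.0467]
tool_rot: [0.038, 0.967, -0.048, 0.247]
contact_force: [-2.2, 2.1, 7.0]
gripper_width: 0.66
grasp_force: 64.1
```

```bash
python3 s.py r-0.076,-0.06,0.048
```

```text
t 12.12 rackpos [ 0.071  -0.0589  0.0467] world [ 0.6293 -0.0503  0.0467] q [-0.196 -0.     2.064 -0.006  0.573  1.479]
axes in rack (cols x y z)
 [[ 0.877 -0.001  0.481]
 [ 0.023 -0.999 -0.044]
 [ 0.481  0.05  -0.875]] F [-2.2  2.1  7. ] 0.6598549071683156 64.11455869674683
r-0.076,-0.06,0.048 -> [-1.069  0.011 -0.598]
```

Emit:
servo_tool(motion=[-1,0.03,0,-0.05,0,-1,-0.1,0,-0.12,0,-1,-0.3,0,-0.23,0,-1,-0.45,0,-0.31,0,-1,-0.5,0,-0.34,0])

```text
time: 12.75
tool_pos: [0.5542, -0.0415, 0.0503]
tool_rot: [0.038, 0.968, -0.048, 0.244]
contact_force: [0.4, -0.5, -1.9]
gripper_width: 0.66
grasp_force: 63.3
```

Emit:
servo_tool(motion=[-1,-0.15,0,-0.08,0,-1,-0.35,0,-0.18,0,-1,-0.5,0,-0.27,0,-1,-0.54,0,-0.29,0,-1,-0.54,0,-0.29,0])

```text
time: 13.38
tool_pos: [0.4835, -0.0337, 0.0515]
tool_rot: [0.038, 0.968, -0.049, 0.245]
contact_force: [0.3, -0.4, -2.1]
gripper_width: 0.661
grasp_force: 63.3
```

```bash
python3 s.py r-0.074,-0.0605,0.047; python3 - <<'E'
from h import *
im,d=eyes.grab_frame("scene"); cv2.imwrite("pics/s3.png",cv2.resize(im[130:250,200:360,::-1],None,fx=4,fy=4,interpolation=cv2.INTER_CUBIC))
E
```

```text
t 13.38 rackpos [-0.0757 -0.0586  0.0515] world [ 0.4835 -0.0337  0.0515] q [-0.231 -0.432  2.409  0.021  0.664  1.427]
axes in rack (cols x y z)
 [[ 0.878 -0.001  0.479]
 [ 0.023 -0.999 -0.044]
 [ 0.478  0.05  -0.877]] F [ 0.3 -0.4 -2.1] 0.6609810915021739 63.34157109260559
r-0.074,-0.0605,0.047 -> [-0.005  0.014  0.04 ]
```

View pics/s3.png

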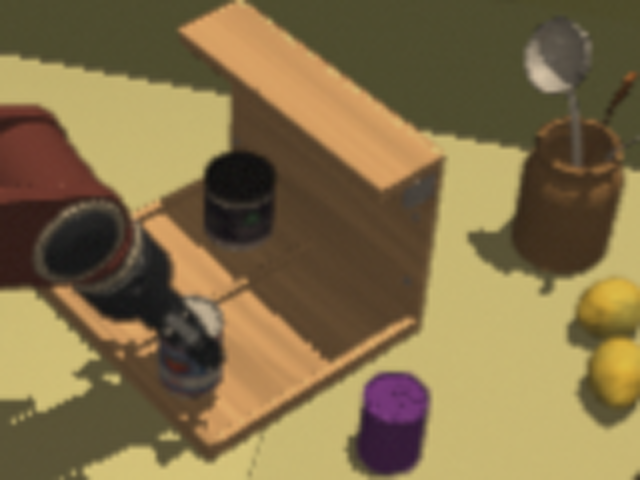

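The tin is held just off the floor beside the lip at crop (190,345). Lowering about 4.5 mm and opening.

Emit:
servo_tool(motion=[-1,-0.01,0,0.018,0,-1,-0.018,0,0.034,0,-1,-0.018,0,0.034,0])

```text
time: 13.8
tool_pos: [0.4837, -0.0339, 0.0468]
tool_rot: [0.038, 0.968, -0.048, 0.245]
contact_force: [1.2, -0.3, -1.0]
gripper_width: 0.659
grasp_force: 63.5
```

Emit:
servo_tool(motion=[0.4,0,0,0,0,0.7,0,0,0,0,0.7,0,0,0,0])

```text
time: 14.18
tool_pos: [0.4831, -0.0338, 0.0465]
tool_rot: [0.038, 0.968, -0.048, 0.245]
contact_force: [0.6, 0.6, 0.7]
gripper_width: 0.847
grasp_force: 0.0
```

```bash
python3 s.py
```

```text
t 14.18 rackpos [-0.0761 -0.0587  0.0465] world [ 0.4831 -0.0338  0.0465] q [-0.231 -0.421  2.411  0.022  0.652  1.426]
axes in rack (cols x y z)
 [[ 0.878 -0.001  0.478]
 [ 0.023 -0.999 -0.044]
 [ 0.477  0.05  -0.877]] F [0.6 0.6 0.7] 0.8470443161597817 0.0
```

Emit:
servo_tool(motion=[1,0,0,-0.15,0,1,0,0,-0.45,0,1,0,0,-0.9,0,1,0,0,-1,0])

```text
time: 14.68
tool_pos: [0.428, -0.0224, 0.1572]
tool_rot: [0.039, 0.966, -0.048, 0.25]
contact_force: [0.1, -0.4, 1.2]
gripper_width: 0.996
grasp_force: 0.0
```

Emit:
servo_tool(motion=[1,0,0.3,-0.3,0,1,0,0.7,-0.6,0,1,0,1,-0.8,0])

```text
time: 15.05
tool_pos: [0.3734, -0.1357, 0.2422]
tool_rot: [0.037, 0.968, -0.048, 0.242]
contact_force: [0.9, -1.2, -0.7]
gripper_width: 0.999
grasp_force: 0.0
```

```bash
cat > tins.py <<'E'
from s import *
from scipy.optimize import least_squares
im,d=eyes.grab_frame("scene"); im1,d1=eyes.grab_frame("top"); A=np.ones(d.shape,bool)
Q=np.vstack([cloud("scene",d,A),cloud("top",d1,A)])
def fit(w,z0):
    w=np.array(w); t=Q[(np.hypot(*(Q[:,:2]-w).T)<.04)&(Q[:,2]>z0+.015)&(Q[:,2]<z0+.08)]
    def f(p):
        q=np.hypot(t[:,0]-p[0],t[:,1]-p[1])-.0285; return np.where(t[:,2]>z0+.062,np.maximum(q,0),q)
    r=least_squares(f,w,loss="soft_l1",f_scale=.002); tp=t[t[:,2]>z0+.066]; return r.x,len(t),np.median(tp[:,2]) if len(tp) else 0
def rk(w): return RK.inv().apply(np.r_[w,0]-O)[:2].round(4)
E
python3 - <<'E'
from tins import *
o=(O+RK.apply([-.085,-.06,0]))[:2]; r=fit(o,.012); print("old",rk(r[0]),r)
r=fit([.4845,-.3243],0); print("new",r)
cv2.imwrite("pics/s4.png",cv2.resize(im[150:300,200:400,::-1],None,fx=3.6,fy=3.6,interpolation=cv2.INTER_CUBIC))
E
python3 s.py w0.49,-0.335,0.2
```

```text
old [-0.0823 -0.0578] (array([ 0.47704909, -0.0322009 ]), 510, np.float64(0.08164525714078041))
new (array([ 0.48803137, -0.32441207]), 761, np.float64(0.06941099279415841))
t 15.15 rackpos [-0.1734 -0.1753  0.2447] world [ 0.3734 -0.1388  0.2447] q [-0.708 -1.009  2.384  0.236  1.326  0.964]
axes in rack (cols x y z)
 [[ 0.879 -0.009  0.476]
 [ 0.016 -0.999 -0.049]
 [ 0.476  0.051 -0.878]] F [-0.2 -0.6  0.1] 0.9964864265678041 0.0
w0.49,-0.335,0.2 -> [0.807 1.485 0.948]
```

View pics/s4.png

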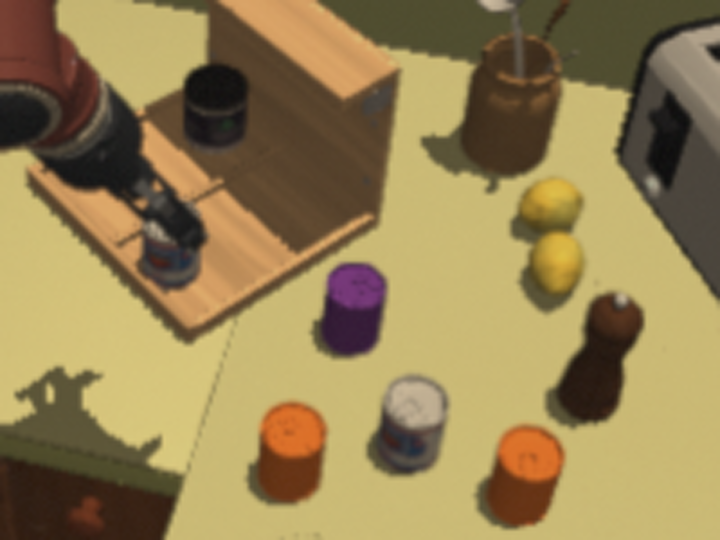

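Old tin stands upright at rack (−0.082, −0.058), within the limits. New tin (410,425 in the crop) is at (0.487, −0.3245). Heading to its pre-grasp.

```bash
python3 s.py w0.4255,-0.311,0.165
```

```text
t 15.15 rackpos [-0.1734 -0.1753  0.2447] world [ 0.3734 -0.1388  0.2447] q [-0.708 -1.009  2.384  0.236  1.326  0.964]
axes in rack (cols x y z)
 [[ 0.879 -0.009  0.476]
 [ 0.016 -0.999 -0.049]
 [ 0.476  0.051 -0.878]] F [-0.2 -0.6  0.1] 0.9964864265678041 0.0
w0.4255,-0.311,0.165 -> [0.181 1.337 0.933]
```

Emit:
servo_tool(motion=[1,0.05,0.5,0.05,0,1,0.1,0.9,0.2,0,1,0.1,1,0.4,0])

```text
time: 15.52
tool_pos: [0.3937, -0.2609, 0.2101]
tool_rot: [0.037, 0.968, -0.05, 0.242]
contact_force: [0.1, 0.5, -0.4]
gripper_width: 1.002
grasp_force: 0.0
```

Emit:
servo_tool(motion=[1,0.05,0.2,0.2,0,1,0.08,0.33,0.5,0,1,0.08,0.33,0.5,0])

```text
time: 15.9
tool_pos: [0.4249, -0.3025, 0.1593]
tool_rot: [0.033, 0.969, -0.049, 0.239]
contact_force: [-0.1, -0.4, -0.2]
gripper_width: 1.0
grasp_force: 0.0
```

```bash
python3 s.py w0.496,-0.326,0.033; python3 - <<'E'
from tins import *
r=fit([.487,-.3245],0); print("new",r)
E
```

```text
t 15.9 rackpos [-0.104  -0.3323  0.1593] world [ 0.4249 -0.3025  0.1593] q [-0.938 -0.43   2.208  0.383  1.026  0.589]
axes in rack (cols x y z)
 [[ 0.884  0.001  0.468]
 [ 0.02  -0.999 -0.035]
 [ 0.467  0.041 -0.883]] F [-0.1 -0.4 -0.2] 1.0000107091877992 0.0
w0.496,-0.326,0.033 -> [0.045 0.086 1.22 ]
new (array([ 0.48788516, -0.32442622]), 728, np.float64(0.06932146102500258))
```

Emit:
servo_tool(motion=[1,0.04,0.085,0.1,0,1,0.045,0.085,0.4,0,1,0.045,0.085,0.6,0,1,0.045,0.085,0.7,0])

```text
time: 16.5
tool_pos: [0.4687, -0.3226, 0.0944]
tool_rot: [0.037, 0.968, -0.048, 0.243]
contact_force: [0.3, -0.9, 0.3]
gripper_width: 0.998
grasp_force: 0.0
```

```bash
python3 s.py w0.496,-0.326,0.033
```

```text
t 16.5 rackpos [-0.0582 -0.3474  0.0944] world [ 0.4687 -0.3226  0.0944] q [-0.885 -0.207  2.158  0.417  0.837  0.558]
axes in rack (cols x y z)
 [[ 0.88   0.001  0.475]
 [ 0.024 -0.999 -0.043]
 [ 0.474  0.049 -0.879]] F [ 0.3 -0.9  0.3] 0.9980628339335854 0.0
w0.496,-0.326,0.033 -> [-0.041 -0.022  0.558]
```

Emit:
servo_tool(motion=[1,-0.04,-0.02,0.2,0,1,-0.04,-0.02,0.42,0,1,-0.04,-0.02,0.55,0,1,-0.04,-0.02,0.55,0,0,-0.04,-0.02,0.55,0])

```text
time: 17.12
tool_pos: [0.4956, -0.3274, 0.0355]
tool_rot: [0.038, 0.968, -0.048, 0.244]
contact_force: [0.4, -0.2, 1.6]
gripper_width: 0.819
grasp_force: 0.0
```

Emit:
servo_tool(motion=[-1,0,0,0,0,-1,0,0,0,0,-1,0,0,0,0])

```text
time: 17.5
tool_pos: [0.4961, -0.3278, 0.0363]
tool_rot: [0.038, 0.968, -0.048, 0.244]
contact_force: [-2.1, 2.1, 7.1]
gripper_width: 0.657
grasp_force: 64.1
```

```bash
python3 s.py; python3 - <<'E'
from tins import *
print("new",fit([.487,-.3245],0))
E
```

```text
t 17.5 rackpos [-0.0304 -0.3494  0.0363] world [ 0.4961 -0.3278  0.0363] q [-0.847 -0.041  2.124  0.462  0.701  0.522]
axes in rack (cols x y z)
 [[ 0.879 -0.001  0.477]
 [ 0.023 -0.999 -0.044]
 [ 0.476  0.05  -0.878]] F [-2.1  2.1  7.1] 0.6571132885681319 64.06215906143188
new (array([ 0.48944714, -0.32501796]), 429, np.float64(0.06953441601059596))
```

Gripped. Lifting, carrying over to the rack in front of the hood, then descending along the tool axis.

Emit:
servo_tool(motion=[-1,0.08,0.01,-0.15,0,-1,0.2,0.02,-0.37,0,-1,0.35,0.04,-0.65,0,-1,0.48,0.05,-0.9,0,-1,0.53,0.05,-0.98,0])

```text
time: 18.23
tool_pos: [0.496, -0.3274, 0.1707]
tool_rot: [0.039, 0.968, -0.048, 0.244]
contact_force: [-0.4, -0.4, -3.1]
gripper_width: 0.659
grasp_force: 64.0
```

```bash
python3 s.py r0.0015,-0.053,0.185
```

```text
t 18.23 rackpos [-0.0306 -0.3491  0.1707] world [ 0.496  -0.3274  0.1707] q [-0.846 -0.247  2.054  0.358  0.953  0.672]
axes in rack (cols x y z)
 [[ 0.879 -0.001  0.477]
 [ 0.024 -0.999 -0.046]
 [ 0.476  0.052 -0.878]] F [-0.4 -0.4 -3.1] 0.6587125541399891 64.00486707687378
r0.0015,-0.053,0.185 -> [ 0.352 -2.458 -0.09 ]
```

Emit:
servo_tool(motion=[-1,0.04,-0.2,-0.02,0,-1,0.08,-0.5,-0.04,0,-1,0.12,-0.8,-0.06,0,-1,0.15,-1,-0.09,0])

```text
time: 18.73
tool_pos: [0.5187, -0.2057, 0.1776]
tool_rot: [0.036, 0.969, -0.048, 0.241]
contact_force: [-0.4, 0.0, -1.4]
gripper_width: 0.66
grasp_force: 63.9
```

Emit:
servo_tool(motion=[-1,0.05,-0.35,0,0,-1,0.1,-0.7,0,0,-1,0.15,-1,0,0])

```text
time: 19.1
tool_pos: [0.5478, -0.0882, 0.1806]
tool_rot: [0.037, 0.969, -0.048, 0.241]
contact_force: [0.4, -0.5, -1.5]
gripper_width: 0.66
grasp_force: 63.9
```

Emit:
servo_tool(motion=[-1,0.03,-0.2,0,0,-1,0.05,-0.4,0,0,-1,0.05,-0.45,0,0,-1,0.05,-0.45,0,0])

```text
time: 19.6
tool_pos: [0.5594, -0.0367, 0.1815]
tool_rot: [0.037, 0.968, -0.048, 0.242]
contact_force: [-0.4, -0.1, -1.1]
gripper_width: 0.66
grasp_force: 63.9
```

```bash
python3 s.py r0.073,-0.0595,0.0525; python3 - <<'E'
from h import *
im,d=eyes.grab_frame("scene"); cv2.imwrite("pics/s5.png",cv2.resize(im[120:260,190:360,::-1],None,fx=4,fy=4,interpolation=cv2.INTER_CUBIC))
E
```

```text
t 19.6 rackpos [-0.     -0.0531  0.1815] world [ 0.5594 -0.0367  0.1815] q [-0.197 -0.381  2.137 -0.003  0.892  1.474]
axes in rack (cols x y z)
 [[ 0.881  0.     0.472]
 [ 0.023 -0.999 -0.043]
 [ 0.472  0.049 -0.88 ]] F [-0.4 -0.1 -1.1] 0.6603650614471042 63.87805223464966
r0.073,-0.0595,0.0525 -> [2.800e-02 1.000e-03 1.236e+00]
```

View pics/s5.png

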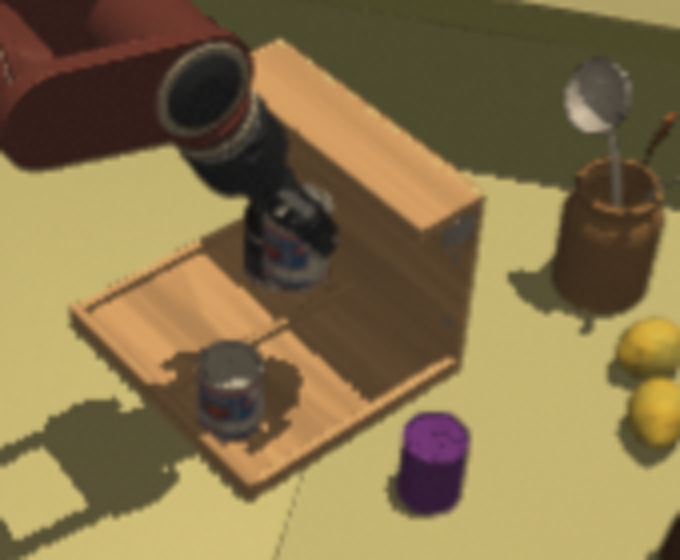

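The picture shows the old tin upright at the front lip (230,390) and the new tin held level at (290,235), clear of the hood. Descending.

Emit:
servo_tool(motion=[-1,0.01,0,0.2,0,-1,0.02,0,0.5,0,-1,0.03,0,0.75,0,-1,0.03,0,0.95,0,-1,0.03,0,1,0])

```text
time: 20.27
tool_pos: [0.6181, -0.0496, 0.0767]
tool_rot: [0.037, 0.969, -0.049, 0.241]
contact_force: [0.5, -0.4, -2.3]
gripper_width: 0.66
grasp_force: 63.9
```

```bash
python3 s.py r0.073,-0.0595,0.0485
```

```text
t 20.27 rackpos [ 0.0598 -0.0594  0.0767] world [ 0.6181 -0.0496  0.0767] q [-0.199 -0.074  2.073 -0.004  0.65   1.476]
axes in rack (cols x y z)
 [[ 0.882 -0.002  0.471]
 [ 0.021 -0.999 -0.044]
 [ 0.47   0.048 -0.881]] F [ 0.5 -0.4 -2.3] 0.6601623950842601 63.92133951187134
r0.073,-0.0595,0.0485 -> [-0.013 -0.01   0.259]
```

Emit:
servo_tool(motion=[-1,-0.01,-0.01,0.1,0,-1,-0.01,-0.01,0.18,0,-1,-0.01,-0.01,0.23,0,-1,-0.01,-0.01,0.255,0,-1,-0.01,-0.01,0.26,0])

```text
time: 20.9
tool_pos: [0.6329, -0.0502, 0.051]
tool_rot: [0.037, 0.968, -0.048, 0.243]
contact_force: [-0.6, 0.5, -1.1]
gripper_width: 0.659
grasp_force: 63.9
```

```bash
python3 s.py r0.073,-0.0595,0.048
```

```text
t 20.9 rackpos [ 0.0746 -0.0583  0.051 ] world [ 0.6329 -0.0502  0.051 ] q [-0.195  0.004  2.049 -0.006  0.592  1.48 ]
axes in rack (cols x y z)
 [[ 0.88  -0.     0.474]
 [ 0.023 -0.999 -0.043]
 [ 0.474  0.049 -0.879]] F [-0.6  0.5 -1.1] 0.6589316775771651 63.91489505767822
r0.073,-0.0595,0.048 -> [-0.023  0.008  0.016]
```

Emit:
servo_tool(motion=[-1,-0.008,0,0.012,0,-1,-0.014,0,0.022,0,-1,-0.014,0,0.024,0])

```text
time: 21.28
tool_pos: [0.6331, -0.0504, 0.0483]
tool_rot: [0.037, 0.968, -0.048, 0.243]
contact_force: [-2.6, 0.7, 2.8]
gripper_width: 0.659
grasp_force: 64.5
```

```bash
python3 s.py
```

```text
t 21.27 rackpos [ 0.0748 -0.0586  0.0483] world [ 0.6331 -0.0504  0.0483] q [-0.195  0.009  2.05  -0.006  0.586  1.479]
axes in rack (cols x y z)
 [[ 0.88  -0.     0.475]
 [ 0.023 -0.999 -0.043]
 [ 0.475  0.049 -0.879]] F [-2.6  0.7  2.8] 0.6589326445971405 64.46140050888062
```

Contact with the floor is felt (Fz went from −1.1 to +2.8 N). Opening and retreating along the tool axis.

Emit:
servo_tool(motion=[0.4,0,0,0,0,0.7,0,0,0,0,0.8,0,0,0,0])

```text
time: 21.65
tool_pos: [0.6328, -0.0505, 0.0478]
tool_rot: [0.037, 0.968, -0.048, 0.243]
contact_force: [0.1, 0.4, -0.1]
gripper_width: 0.899
grasp_force: 0.0
```

Emit:
servo_tool(motion=[1,0,0,-0.15,0,1,0,0,-0.45,0,1,0,0,-0.9,0,1,0,0,-1,0])

```text
time: 22.15
tool_pos: [0.578, -0.0391, 0.1578]
tool_rot: [0.038, 0.967, -0.048, 0.246]
contact_force: [0.3, -0.4, 0.3]
gripper_width: 0.999
grasp_force: 0.0
```

Emit:
servo_tool(motion=[1,0,0,-0.5,0,1,0,0,-1,0,1,0,0,-1,0,1,0,0,-1,0])

```text
time: 22.65
tool_pos: [0.5205, -0.0275, 0.2578]
tool_rot: [0.037, 0.968, -0.048, 0.242]
contact_force: [-0.2, -0.1, -0.1]
gripper_width: 1.001
grasp_force: 0.0
```

```bash
python3 s.py; python3 - <<'E'
from tins import *
for n,x,in(("old",-.082),("new",.066)):
    r=fit((O+RK.apply([x,-.059,0]))[:2],.012); print(n,rk(r[0]),r[1:])
cv2.imwrite("pics/s6.png",cv2.resize(im[120:260,190:360,::-1],None,fx=4,fy=4,interpolation=cv2.INTER_CUBIC))
E
```

```text
t 22.65 rackpos [-0.0397 -0.0483  0.2578] world [ 0.5205 -0.0275  0.2578] q [-0.193 -0.561  2.131 -0.005  1.076  1.478]
axes in rack (cols x y z)
 [[ 0.881 -0.     0.473]
 [ 0.023 -0.999 -0.043]
 [ 0.473  0.049 -0.88 ]] F [-0.2 -0.1 -0.1] 1.000681984705164 0.0
old [-0.0813 -0.0579] (372, np.float64(0.08119051497449925))
new [ 0.0664 -0.0577] (581, np.float64(0.08155906538076418))
```

View pics/s6.png

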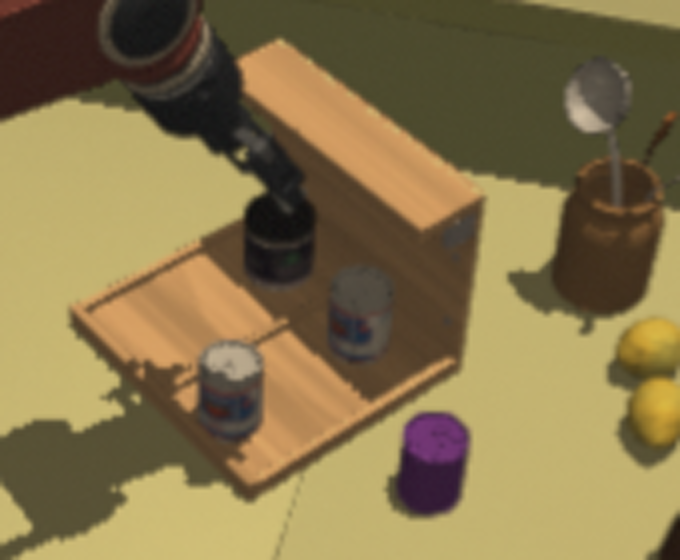

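Both tins stand upright in the right row, the old one at (230,390) and the new one at (360,310). The gripper is clear of everything.

```bash
python3 -c "
from plant import job_done; print(job_done())"
```

```text
the job is handed in; nothing more can be done
None
```

I handed the job in with both tins upright in the right-hand row, the old one about 5 mm behind the front lip and the new one under the top board with its axis about 66 mm behind the rack's middle; no verdict came back.

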